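# Clear the registration corner and lock a sherd tray in it

## Task

The tray of sherds has to be locked in the metal registration corner, but a bottle and the pivoting keeper bar are in its place: stand the bottle upright on the round lid and swing the keeper bar right back, pointing out of the corner along the long fence. Then push the tray into the corner without lifting it until it is flush against both fences, pressing it firmly home (about 10 N, never more than 50 N). Last, swing the keeper bar across behind the tray until its tail points at the index tooth, with the sherds still in the tray and the pot on the lid undisturbed.

Things in the scene. Friction and masses are not known exactly. Their poses are not given: they have to be found in the camera images.
- jig: Registration corner fixed to the bench: two low aluminium fences 12 mm high, 14 mm wide, at a right angle. Origin: the inside corner at bench height. The end fence runs 145 mm along -y (working face x = 0, looking to -x); the long fence runs 240 mm along -x (working face y = 0, looking to -y). The tray's place, on the bare bench, is x -212..0, y -152..0 mm. Yaw within 0.1 rad of the world.
- keeper_pivot (a point): The keeper bar's vertical pivot, on a boss 24 mm across and 14 mm high, at (-222, +14) mm in the corner's frame, 20 mm above the bench.
- index_tooth (a point): Top of the index tooth, a fixed dark upright tab 4 mm wide and 22 mm high, at (-222, +55) mm in the corner's frame.
- keeper (a joint): Keeper bar angle, 0 to 2.7 rad, growing counter-clockwise from above; in the corner's frame the bar points from the pivot along (-cos, -sin). 0: right back along the corner's -x; 1.571: across behind the tray, its short tail at the tooth. Starts at 2.1 to 2.5. Friction, about 1 N at the pin, holds it. Closed, it clears a tray that is home by 3 mm and is stopped by one that is not.
- keeper_pin (a point): Upright round finger pin on the keeper bar, 10 mm in diameter, 46 mm from the pivot, standing from 25 to 62 mm above the bench; this point is on its axis, 50 mm high. The bar under it is 14 mm wide, from 15 to 25 mm above the bench, and ends 10 mm beyond the pin.
- tray: Shallow white open tray on the bench, 152 mm (own x) by 212 mm (own y), 28 mm high, walls 2 mm, 0.2 to 0.45 kg, with three loose sherds in it. Origin: centre of its underside. It starts 10 to 35 mm short of its place in the corner's -x and 62 to 70 mm beside it in -y, turned up to 0.12 rad, its long side roughly along the corner's x. Home, its centre is at (-106, -76) mm in the corner's frame.
- bottle: Brown round bottle with a black screw cap, 33 mm in diameter, 68 mm tall, cap about 21 mm across, 40 to 90 g; stands upright on the bench in the tray's place. Origin: centre of its underside.
- lid: Pale round tub lid lying on the bench, fixed, 160 mm across; flat floor 2 mm thick, about 134 mm clear across inside a rim 10 mm high. Origin: centre of its underside. The pot stands on its far half, so the near half (towards the robot) is free.
- pot: Squat white pot with a red cap, 48 mm in diameter, 52 mm tall, standing on the far half of the lid; leave it there. Origin: centre of its underside.
- sherd_a: Porcelain fragment about 48x30x10 mm, loose in the tray; origin at the centre of its underside.
- sherd_b: Porcelain fragment about 36x33x10 mm, loose in the tray; origin at the centre of its underside.
- sherd_c: Porcelain fragment about 30x43x10 mm, loose in the tray; origin at the centre of its underside.
Things that resemble listed ones, but are neither listed nor needed, are in the scene too. What is shaped like the sherd_b but yellow is not meant.

How it is judged:
By the outcome, as a careful person would: the job done as asked, in the order asked, and still so for the second after the job is handed in, with the robot touching nothing.
It also fails if it takes over 72 s, if anything falls off the work surface, if the arm or the gripper's body presses on something with over 40 N, if the wrist force passes 120 N, or if a joint passes its speed limit or range.

## Robot

A 7-joint arm with a two-finger parallel gripper is mounted at the origin on the work surface; the furniture and walls round the work are solid. World frame = base frame: x ahead of the robot, y to its left, z up, the work surface at z = 0. Lengths are in m, angles in degrees, forces in N, time in s.
With the tool pointing down it reaches from about 0.425 to 0.825 m from the base axis. Payload 3.6 kg.
Tool frame: the origin (TCP) lies midway between the tips of the shut fingers; the grasp point (between the pads) lies robot.tcp_to_grasp behind it (robot.tcp_to_grasp is the distance from the TCP to the grasp point, in m); z points along the fingers, y is the line along which they close (so a half turn about z gives the same grasp; the last joint's range is limited). The gripper opens to 93 mm and grips with 3 to 60 N. Pads are 15 mm wide; open, the fingers measure 128 mm over their backs; the gripper's body (75 mm by 188 mm) begins 65 mm behind the grasp point.
Start: joints at [67.81, 35.231, -0.722, 81.555, 0.464, 63.22, -2.315], TCP at [0.229, -0.608, 0.219] pointing down, gripper open.
Joint ranges: [-178.69, 178.69], [-17.37, 117.87], [-77.05, 75.6], [15.02, 138.74], [-78.02, 258.01], [0.78, 113.62], [-162.83, 162.83]. Speed limits (degrees/s): [159.86, 159.86, 180, 180, 180, 180, 180].

## Interface

Orientations are given as [roll, pitch, yaw] about the fixed x, y, z axes, in that order (R = Rz(yaw) Ry(pitch) Rx(roll)).
In Python, from rig import robot, eyes, job gives the robot as it stands.
- The arm moves only by the shell command python3 -m jog 'ROWS' [OPENING] [FORCE]. ROWS is JSON, a list of rows, each a list of 6 numbers: the shift along the tool's x, y, z in m, then the turn, a rotation vector about the tool's x, y, z in degrees. A call has 1 to 10 rows; each row is the pose to reach, as a shift and turn from the pose commanded when the call began, along the tool's axes at that moment; what a row does not reach only later rows make up. A row lasts 1/10 s, in which the tool goes at most 50 mm and 8.59 degrees, less where a joint would pass 70% of its speed; a pose out of reach is approached as far as the arm can. A call with a gripper value outside its range is refused whole. OPENING is the opening, from 0 (shut) to 1 (fully open), set as the call begins (- or left out, the last holds). The fingers move at their own pace and stop on an object; FORCE is the grip in N (left out, the last holds). Time passes only in rows, so rows that repeat a pose let the fingers close. It gives the time, the measured TCP pose, the force, the opening and the grip force at its end, in the units of the state.
- robot.get_state(): the state, without advancing time (a new reading comes with each control period).
- eyes.camera(name): name is "side" or "top" or "wrist"; returns a dict with "color" (400x640x3 uint8, blue, green, red), "mtx" (3x3 intrinsics, pixels), "camera_from_world" (4x4, takes a point from world to camera coordinates). Camera axes: x right, y up, looking along -z (the intrinsics and any distortion apply to the point x, -y, -z); pixel columns grow to the right and rows downward; lengths in m; the calibration is good to about 2 mm. A picture is of the moment at which its call begins. There is no depth.
- job.job_done(): hands the job in; it is judged then, once.
The state is a dict: "clock": time; "joints": joint angles; "joint_vel": joint speeds; "joint_efforts": joint torques, N m; "ee_pos": TCP position; "tcp_rot": TCP orientation; "force": force on the tool from outside, world axes, zero at the start; "torque": the same for the moment, N m; "width": opening from 0.0 (shut) to 1.0 (fully open); "grasp_force": force on a finger pad.
Only numpy, scipy, OpenCV 4.12 (cv2) and the standard library are available. Lean on these libraries where they do the work, as an engineer would, in place of code of your own. Each camera call takes 0.05 s, during which the arm holds its last target. There are 200 camera calls.

## Working session

There is one attempt and no reset: what is moved stays moved. The work goes in short steps, Python scripts to look and compute and a shell command to move; the robot and the scene stay as the last step left them, time stands still between calls to the robot, and variables do not carry over. Pictures are saved under pics/ and viewed, at most 10 in all, crops included, and the job is handed in when it is done.

```bash
ls; mkdir -p pics; cat > h.py <<'E'
import numpy as np, cv2
from rig import robot, eyes, job
def ray(c,u,v):
    E=np.array(c["camera_from_world"]);K=np.array(c["mtx"])
    d=np.linalg.inv(K)@[u,v,1]; d=np.array([d[0],-d[1],-d[2]])
    R=E[:3,:3]; return -R.T@E[:3,3], R.T@d
def onz(c,u,v,z):
    o,d=ray(c,u,v); return o+d*(z-o[2])/d[2]
def proj(c,p):
    E=np.array(c["camera_from_world"]);q=E[:3,:3]@np.array(p)+E[:3,3]
    w=np.array(c["mtx"])@[q[0],-q[1],-q[2]]; return w[:2]/w[2]
def tool(dw):  # world shift -> tool axes now
    from scipy.spatial.transform import Rotation as R
    s=robot.get_state(); return R.from_euler('xyz',s["tcp_rot"],degrees=True).inv().apply(dw)
E
python3 - <<'E'
from h import *
s=robot.get_state();print(s, robot.tcp_to_grasp)
ims=[]
for n in("top","side"):
    c=eyes.camera(n);cv2.imwrite(f"pics/{n}0.png",c["color"]);print(n,c["mtx"],ray(c,320,200),[k for k in c])
E
```

```text
pics
{'clock': 0.0, 'joints': array([67.81233809, 35.28763879, -0.72424886, 81.63964059,  0.46397941,
       63.22171223, -2.31557674]), 'joint_vel': array([-0.01256101, -0.07767369,  0.04453745,  0.09941983,  0.01674576,
        0.03971505, -0.07739491]), 'joint_efforts': array([ 3.40329962e-05, -4.58935261e+01,  2.08657840e-01, -1.65743279e+01,
       -6.11530524e-02,  2.03286507e-02,  2.17988922e-04]), 'ee_pos': array([ 0.22917338, -0.60740915,  0.21750911]), 'tcp_rot': array([-1.79853872e+02,  1.21277548e-03,  2.06733802e+01]), 'force': array([-0.60335271, -0.15198619,  0.39525766]), 'torque': array([ 0.04324969,  0.00594611, -0.02387037]), 'grasp_force': 0.0, 'width': 0.9983954488001544} 0.0188
top [[437.44183455   0.         323.32148627]
 [  0.         437.44183455 199.90218055]
 [  0.           0.           1.        ]] (array([0.38131731, 0.14891087, 0.95807559]), array([ 0.18159724, -0.01457322, -0.98329434])) ['color', 'mtx', 'camera_from_world']
side [[442.95502889   0.         325.90665981]
 [  0.         442.95502889 190.60410472]
 [  0.           0.           1.        ]] (array([1.36256415, 0.45695695, 0.56906542]), array([-0.79348623, -0.31237093, -0.52290702])) ['color', 'mtx', 'camera_from_world']
```

View pics/top0.png

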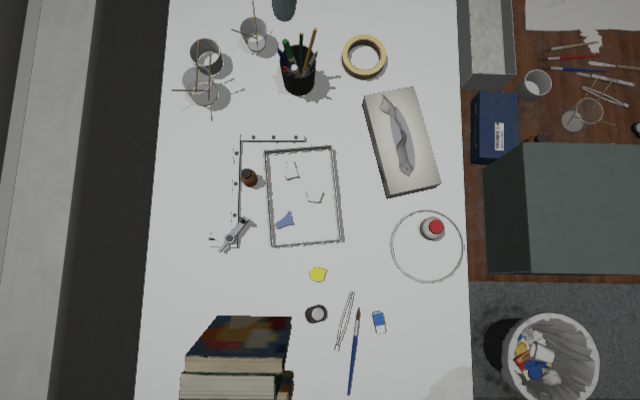

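View pics/side0.png

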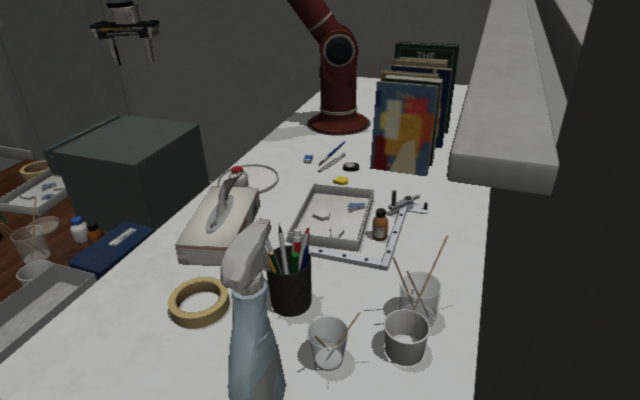

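Top view: corner at about (240,138), tray (265–342, 147–247), bottle (249,178), keeper pivot about (229,240) with its pin to the upper right, tooth about (211,237), lid centre (427,246) and pot (431,229). In the lower (side) view, the corner and bottle are at (380,225). The yellow piece at (318,274) is the decoy. One enlarged crop next, with measurements.

```bash
python3 - <<'E'
from h import *
c=eyes.camera("top");im=c["color"]
cr=cv2.resize(im[125:260,200:350],None,fx=4,fy=4,interpolation=cv2.INTER_CUBIC);cv2.imwrite("pics/crop1.png",cr)
for n,u,v,z in[("corner",240,138,.012),("endtip",306,138,.012),("longtip",240,245,.012),("bottlecap",248,174,.068),("lid",427,246,.01),("potcap",434,227,.052),("pivot",229,240,.02),("tooth",211,237,.022)]: print(n,onz(c,u,v,z).round(4))
hsv=cv2.cvtColor(im,cv2.COLOR_BGR2HSV)
m=cv2.inRange(hsv,(0,120,60),(8,255,255))|cv2.inRange(hsv,(172,120,60),(180,255,255));m[:200]=0;m[260:]=0;m[:,:400]=0
mm=cv2.moments(m,True);print("red",mm['m10']/mm['m00'],mm['m01']/mm['m00'],onz(c,mm['m10']/mm['m00'],mm['m01']/mm['m00'],.052))
E
```

```text
corner [0.694  0.3172 0.012 ]
endtip [0.6976 0.169  0.012 ]
longtip [0.4542 0.305  0.012 ]
bottlecap [0.5977 0.2867 0.068 ]
lid [ 0.4595 -0.0997  0.01  ]
potcap [ 0.4961 -0.1045  0.052 ]
pivot [0.4638 0.3276 0.02  ]
tooth [0.4693 0.3657 0.022 ]
red 435.4557823129252 226.51700680272108 [ 0.49713679 -0.10764081  0.052     ]
```

View pics/crop1.png

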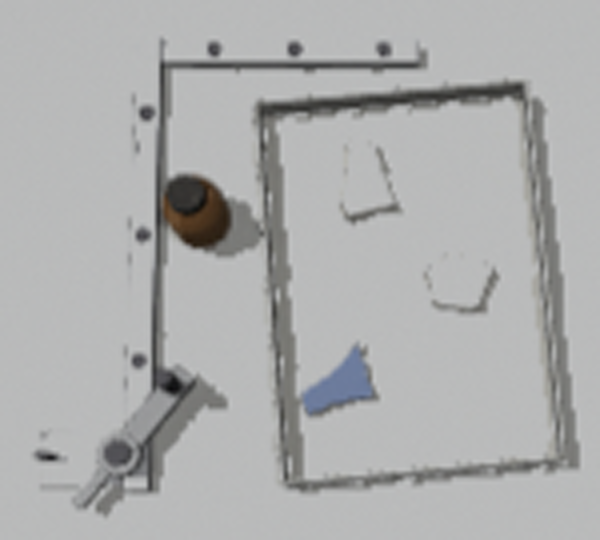

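Crop (4x): working faces meet at (163,66), the end fence ends at (423,66) and the long one at (150,490). Cap is at (185,195), pivot (120,453), pin top (172,380) and tooth (45,455). Tray rim corners are (260,107), (523,88), (565,462), (287,486). The blue sherd and the two white ones are in the tray.

```bash
python3 - <<'E'
from h import *
c=eyes.camera("top")
def P(u,v,z): return onz(c,200+(u+.5)/4-.5,125+(v+.5)/4-.5,z)
C=P(163,66,.006);e=P(423,66,.006);l=P(150,490,.006)
print("C",C,"|e|",np.linalg.norm(e-C),"|l|",np.linalg.norm(l-C))
ye=np.degrees(np.arctan2(*(e-C)[:2]));d=C-l;yl=np.degrees(np.arctan2(d[1],d[0]));print("yaw from end",ye,"long",yl)
yaw=np.radians((ye*145+yl*240)/385);R=np.array([[np.cos(yaw),-np.sin(yaw)],[np.sin(yaw),np.cos(yaw)]])
piv=P(120,453,.026);pin=P(172,380,.062);tooth=P(45,455,.022)
for n,p in[("piv",piv),("pin",pin),("tooth",tooth)]:print(n,p,(R.T@(p-C)[:2]).round(4))
print("pivpred",C[:2]+R@[-.222,.014],np.linalg.norm(pin-piv))
T=[P(*q,.028) for q in((260,107),(523,88),(565,462),(287,486))]
for a in range(4):
    dd=T[(a+1)%4]-T[a];print("tray",T[a],"J",(R.T@(T[a]-C)[:2]).round(4),np.linalg.norm(dd).round(4),np.degrees(np.arctan2(dd[1],dd[0])).round(2))
cap=P(185,195,.068);print("bottle",cap,(R.T@(cap-C)[:2]))
# lid circle via ellipse px bounds, red cap centre
m=c["color"].copy();g=cv2.cvtColor(m,cv2.COLOR_BGR2GRAY);cir=cv2.HoughCircles(g[200:295,380:475],cv2.HOUGH_GRADIENT,1,100,param1=80,param2=15,minRadius=30,maxRadius=42)
print(cir); 
for x,y,r in cir[0]: p=onz(c,380+x,200+y,.01);print("lid",p,np.linalg.norm(onz(c,380+x+r,200+y,.01)-p))
# side check of bottle
s=eyes.camera("side");h=cv2.cvtColor(s["color"],cv2.COLOR_BGR2HSV)
print("side proj cap",proj(s,cap),"pin",proj(s,pin),"tooth",proj(s,tooth))
E
```

```text
C [0.68862734 0.31700933 0.006     ] |e| 0.14672082781384016 |l| 0.23873204853437457
yaw from end 178.60184761224653 long 1.2067348224175094
piv [0.46777385 0.32540274 0.026     ] [-0.0749  0.2079]
pin [0.50246389 0.29404575 0.062     ] [-0.091  0.164]
tooth [0.46634588 0.36579135 0.022     ] [-0.038   0.2244]
pivpred [0.59254671 0.11638902] 0.059014060919197676
tray [0.65932796 0.25885104 0.028     ] J [-0.0649  0.0054] 0.1453 -84.33
tray [0.67368167 0.11425806 0.028     ] J [-0.1936 -0.062 ] 0.208 -173.07
tray [0.46716094 0.08917461 0.028     ] J [-0.2942  0.1201] 0.1479 95.98
tray [0.45176566 0.23623197 0.028     ] J [-0.1636  0.1894] 0.2088 6.22
bottle [0.5988926 0.2911343 0.068    ] [-0.05758319  0.07352562]
[[[47.5 45.5 34.8]]]
lid [ 0.46059621 -0.10082285  0.01      ] 0.07637503535742005
side proj cap [380.74416349 209.34532464] pin [392.05841071 189.74548816] tooth [425.02751132 201.81599854]
```

```bash
python3 - <<'E'
from h import *
t=eyes.camera("top");s=eyes.camera("side")
st=robot.get_state()
print("tcp in top",proj(t,st["ee_pos"]),"side",proj(s,st["ee_pos"]))
# beam edge plane in top
o,a=ray(t,88,20);_,b=ray(t,75,380);n=np.cross(a,b)
for uv in((452,150),(455,175),(480,10)):
    o2,d=ray(s,*uv);k=n@(o-o2)/(n@d);print("beam",uv,(o2+k*d).round(3))
def tri(p,q):
    o,a=ray(t,*p);o2,b=ray(s,*q)
    x=np.linalg.lstsq(np.c_[a,-b],o2-o,rcond=None)[0];return ((o+a*x[0]+o2+b*x[1])/2).round(3),np.linalg.norm(o+a*x[0]-o2-b*x[1]).round(3)
print("box",tri((525,143),(135,177)),tri((525,143),(60,150)),tri((525,143),(205,140)),tri((487,272),(205,140)),tri((530,272),(205,140)))
print("books base side",onz(s,372,172,0),onz(s,433,176,0),"top corner",tri((292,318),(375,83)),tri((292,318),(440,88)),tri((220,318),(440,88)))
print("tissue",onz(t,400,140,.06)); h=cv2.cvtColor(s["color"],cv2.COLOR_BGR2GRAY)
E
python3 -c "
import cv2,numpy as np
a=cv2.imread('pics/side0.png');b=cv2.imread('pics/top0.png')
x=cv2.resize(a[0:260,0:220],(380,450));y=cv2.resize(b[100:400,150:350],(300,450))
cv2.imwrite('pics/obst.png',np.hstack([x,y]))"
```

```text
tcp in top [772.30581548 382.51845137] side [134.82388885  63.82297014]
beam (452, 150) [1.228 0.45  0.508]
beam (455, 175) [1.239 0.452 0.505]
beam (480, 10) [0.357 0.423 0.424]
box (array([ 0.667, -0.284,  0.09 ]), np.float64(0.015)) (array([ 0.707, -0.331,  0.142]), np.float64(0.145)) (array([ 0.606, -0.173,  0.197]), np.float64(0.121)) (array([ 0.415, -0.225,  0.075]), np.float64(0.047)) (array([ 0.4  , -0.278,  0.073]), np.float64(0.026))
books base side [0.31943004 0.20150608 0.        ] [0.29356003 0.36188435 0.        ] top corner (array([0.32 , 0.19 , 0.245]), np.float64(0.023)) (array([0.312, 0.268, 0.237]), np.float64(0.178)) (array([0.315, 0.326, 0.237]), np.float64(0.064))
tissue [ 0.68206507 -0.03430438  0.06      ]
```

View pics/obst.png

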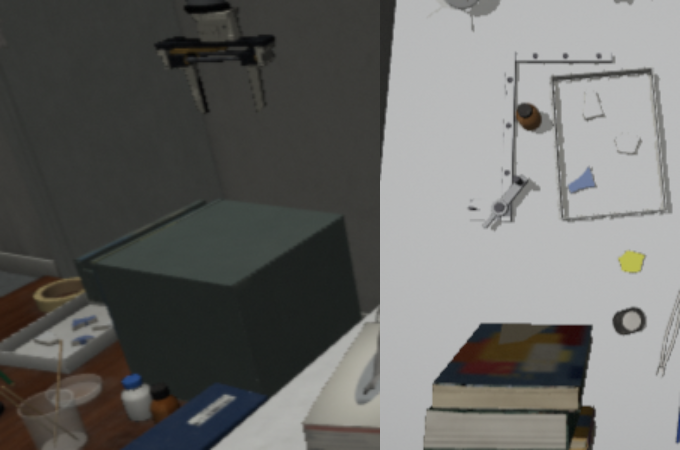

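Books' face is at x≈0.31, 0.24 m tall. The grey box is about 0.1 m tall and the overhead beam is at y>0.42, z>0.42, so the route at z≈0.22 is clear. Next I work out the first moves.

```bash
cat >> h.py <<'E'
def to(x,y,z,yaw=None):
    s=robot.get_state(); w=np.array([x,y,z])-s["ee_pos"]
    return tool(w).round(4), (None if yaw is None else round(-((yaw-s["tcp_rot"][2]+180)%360-180),1))
E
python3 -c "
from h import *
print(to(.599,.291,.2175,91.3))"
```

```text
(array([ 0.6632, -0.7106,  0.0013]), np.float64(-70.6))
```

```bash
python3 -m jog '[[0.663,-0.711,-0.04,0,0,-70.6],[0.663,-0.711,-0.04,0,0,-70.6],[0.663,-0.711,-0.04,0,0,-70.6],[0.663,-0.711,-0.04,0,0,-70.6],[0.663,-0.711,-0.04,0,0,-70.6],[0.663,-0.711,-0.04,0,0,-70.6],[0.663,-0.711,-0.04,0,0,-70.6],[0.663,-0.711,-0.04,0,0,-70.6],[0.663,-0.711,-0.04,0,0,-70.6],[0.663,-0.711,-0.04,0,0,-70.6]]' 0.65; python3 -c "
from h import *
print(robot.get_state()['joints'].round(1),to(.599,.291,.2,91.3))"
```

```text
clock: 1.35
ee_pos: [0.4197, -0.1444, 0.2397]
tcp_rot: [179.9, 0.0, 91.3]
force: [1.9, -0.5, 0.8]
width: 0.649
grasp_force: 0.0
[ 36.1  17.1 -25.9 111.4   9.3  53.4   6.9] (array([0.4314, 0.1888, 0.0396]), np.float64(-0.0))
```

```bash
python3 -m jog '[[0.431,0.189,0.04,0,0,0],[0.431,0.189,0.04,0,0,0],[0.431,0.189,0.04,0,0,0],[0.431,0.189,0.04,0,0,0],[0.431,0.189,0.04,0,0,0],[0.431,0.189,0.04,0,0,0],[0.431,0.189,0.04,0,0,0],[0.431,0.189,0.04,0,0,0],[0.431,0.189,0.04,0,0,0],[0.431,0.189,0.04,0,0,0]]'; python3 -m jog '[[0,0,0,0,0,0],[0,0,0,0,0,0],[0,0,0,0,0,0]]'; python3 - <<'E'
from h import *
c=eyes.camera("wrist");cv2.imwrite("pics/w1.png",c["color"])
print(robot.get_state()['joints'].round(1),to(.599,.291,.02,91.3),proj(c,[.599,.291,.068]),proj(c,[.5025,.294,.062]))
E
```

```text
clock: 2.35
ee_pos: [0.598, 0.295, 0.1984]
tcp_rot: [-179.9, -0.2, 91.6]
force: [-1.6, 0.1, 0.2]
width: 0.651
grasp_force: 0.0
clock: 2.65
ee_pos: [0.599, 0.2868, 0.1994]
tcp_rot: [180.0, 0.1, 91.1]
force: [0.1, 0.3, 0.5]
width: 0.65
grasp_force: 0.0
[-13.7  39.5 -25.5  79.9  17.7  64.6 -40.6] (array([ 0.0046, -0.    ,  0.1796]), np.float64(-0.2)) [312.93421822 185.3344759 ] [205.32056171 178.6618249 ]
```

View pics/w1.png

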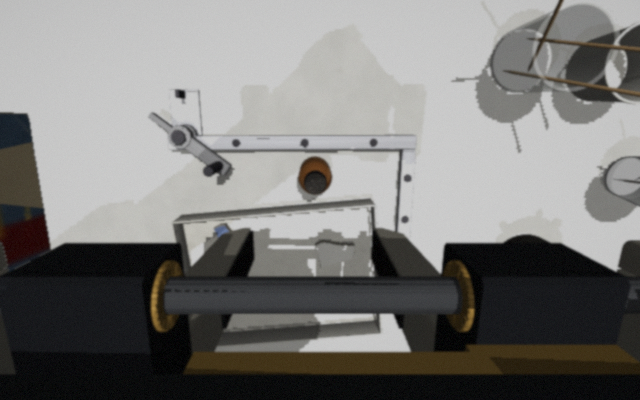

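Wrist view: cap at (315,182), about 3 px from the prediction. Pin top is at about (212,169) and the pivot at (180,137). I measure these here as a cross-check.

```bash
python3 - <<'E'
from h import *
c=eyes.camera("wrist")
for n,u,v,z in[("cap",315,182,.068),("pin",212,169,.062),("boss",180,136,.026),("tooth",180,93,.022),("corner",399,150,.012),("longend",172,150,.006)]:print(n,onz(c,u,v,z).round(4))
print(to(.599,.292,.02,91.3))
E
```

```text
cap [0.6009 0.294  0.068 ]
pin [0.509  0.3028 0.062 ]
boss [0.4691 0.3287 0.026 ]
tooth [0.4705 0.3691 0.022 ]
corner [0.687  0.3178 0.012 ]
longend [0.4521 0.3128 0.006 ]
(array([ 0.0052, -0.    ,  0.1797]), np.float64(-0.2))
```

```bash
python3 -m jog '[[0.005,0.001,0.03,0,0,0],[0.005,0.001,0.06,0,0,0],[0.005,0.001,0.09,0,0,0],[0.005,0.001,0.12,0,0,0],[0.005,0.001,0.14,0,0,0],[0.005,0.001,0.155,0,0,0],[0.005,0.001,0.168,0,0,0],[0.005,0.001,0.178,0,0,0],[0.005,0.001,0.179,0,0,0],[0.005,0.001,0.179,0,0,0]]';python3 -m jog '[[0,0,0,0,0,0],[0,0,0,0,0,0],[0,0,0,0,0,0],[0,0,0,0,0,0],[0,0,0,0,0,0],[0,0,0,0,0,0]]' 0.2 15
```

```text
clock: 3.75
ee_pos: [0.5998, 0.2944, 0.0207]
tcp_rot: [180.0, -0.0, 91.3]
force: [0.1, -0.4, 0.5]
width: 0.652
grasp_force: 0.0
clock: 4.35
ee_pos: [0.5999, 0.2943, 0.0207]
tcp_rot: [179.9, -0.0, 91.3]
force: [0.0, 0.3, 2.2]
width: 0.353
grasp_force: 15.0
```

```bash
python3 -m jog '[[0,0,-0.02,0,0,0],[0,0,-0.05,0,0,0],[0,0,-0.085,0,0,0],[0,0,-0.115,0,0,0],[0,0,-0.13,0,0,0],[0,0,-0.13,0,0,0]]';python3 -c "
from h import *
s=robot.get_state();print(s['width'],to(.43,-.115,.15,20))"
```

```text
clock: 4.95
ee_pos: [0.6005, 0.2949, 0.1524]
tcp_rot: [179.8, -0.1, 91.3]
force: [0.6, -0.4, -0.4]
width: 0.353
grasp_force: 15.0
0.35307102458039 (array([-0.4061, -0.1795,  0.0008]), np.float64(71.3))
```

```bash
python3 -m jog '[[-0.02,-0.009,0,0,0,3],[-0.06,-0.027,0,0,0,10],[-0.1,-0.044,0,0,0,17],[-0.14,-0.062,0,0,0,24],[-0.18,-0.08,0,0,0,31],[-0.22,-0.097,0,0,0,38],[-0.26,-0.115,0,0,0,45],[-0.3,-0.133,0,0,0,52],[-0.335,-0.148,0,0,0,58],[-0.365,-0.161,0,0,0,64]]';python3 -m jog '[[-0.025,0.004,0,0,0,5],[-0.034,0.006,0,0,0,7.3],[-0.034,0.006,0,0,0,7.3],[-0.034,0.006,0,0,0,7.3]]';python3 - <<'E'
from h import *
c=eyes.camera("wrist");cv2.imwrite("pics/w2.png",c["color"])
print(robot.get_state()['joints'].round(1),to(.43,-.115,.0237,20))
E
```

```text
clock: 5.95
ee_pos: [0.4439, -0.0765, 0.1486]
tcp_rot: [-179.9, 0.2, 26.9]
force: [0.4, 0.7, -0.1]
width: 0.347
grasp_force: 15.0
clock: 6.35
ee_pos: [0.4199, -0.0941, 0.1498]
tcp_rot: [-180.0, -0.0, 20.1]
force: [0.8, 0.4, -0.7]
width: 0.354
grasp_force: 15.0
[ 15.1  22.1  -7.3 120.9   4.4  37.2 -65. ] (array([0.0017, 0.0233, 0.1263]), np.float64(0.2))
```

View pics/w2.png

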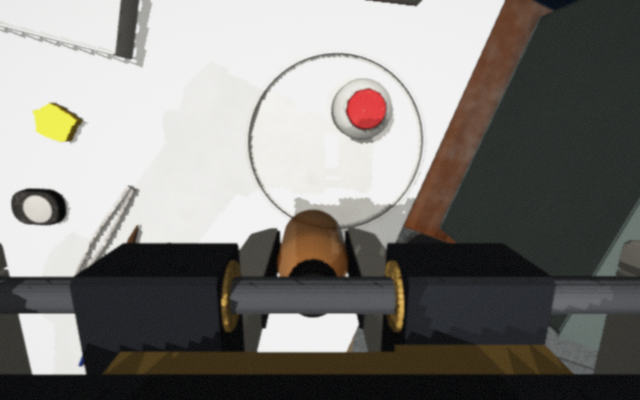

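Wrist view: lid spans columns 249–423 and rows 53–228, centre (336,140). Red-capped pot is at (366,109), bottle held upright at (313,250).

```bash
python3 - <<'E'
from h import *
c=eyes.camera("wrist")
print("lid",onz(c,336,140,.01),"near rim",onz(c,330,228,.01),"pot",onz(c,366,109,.052))
for p in((.43,-.115),(.425,-.105)):print(p,to(*p,.0235,20))
E
```

```text
lid [ 0.46712267 -0.09796943  0.01      ] near rim [ 0.38915198 -0.12201514  0.01      ] pot [ 0.49797763 -0.10698844  0.052     ]
(0.43, -0.115) (array([0.0017, 0.0232, 0.1266]), np.float64(0.2))
(0.425, -0.105) (array([0.0004, 0.0121, 0.1266]), np.float64(0.2))
```

```bash
python3 -m jog '[[0.001,0.017,0.02,0,0,0],[0.001,0.017,0.045,0,0,0],[0.001,0.017,0.07,0,0,0],[0.001,0.017,0.09,0,0,0],[0.001,0.017,0.105,0,0,0],[0.001,0.017,0.115,0,0,0],[0.001,0.017,0.12,0,0,0],[0.001,0.017,0.124,0,0,0],[0.001,0.017,0.1265,0,0,0],[0.001,0.017,0.1265,0,0,0]]'
```

```text
clock: 7.45
ee_pos: [0.4262, -0.1109, 0.0239]
tcp_rot: [180.0, -0.0, 20.0]
force: [-0.3, 0.6, -0.6]
width: 0.354
grasp_force: 15.0
```

```bash
python3 -m jog '[[0,0,0.001,0,0,0],[0,0,0.0015,0,0,0],[0,0,0.0015,0,0,0]]'; python3 -m jog '[[0,0,0,0,0,0],[0,0,0,0,0,0],[0,0,0,0,0,0],[0,0,-0.01,0,0,0],[0,0,-0.03,0,0,0],[0,0,-0.07,0,0,0],[0,0,-0.11,0,0,0],[0,0,-0.13,0,0,0],[0,0,-0.13,0,0,0]]' 0.6;  python3 - <<'E'
from h import *
c=eyes.camera("side")
cv2.imwrite("pics/s2.png",cv2.resize(c["color"][120:250,150:460],None,fx=2.5,fy=2.5))
c=eyes.camera("top");cv2.imwrite("pics/t2_nv.png",c["color"])
print(robot.get_state()['force'],to(.506,.298,.15,140))
E
```

```text
clock: 7.75
ee_pos: [0.4263, -0.111, 0.023]
tcp_rot: [180.0, -0.1, 20.0]
force: [-1.1, 0.6, 4.6]
width: 0.354
grasp_force: 15.0
clock: 8.65
ee_pos: [0.4279, -0.1113, 0.1556]
tcp_rot: [179.8, -0.4, 20.0]
force: [0.4, -0.2, -0.1]
width: 0.598
grasp_force: 0.0
[-0.38899542  0.07699437 -0.16876496] (array([ 0.2151, -0.3569,  0.0026]), np.float64(-120.0))
```

View pics/s2.png

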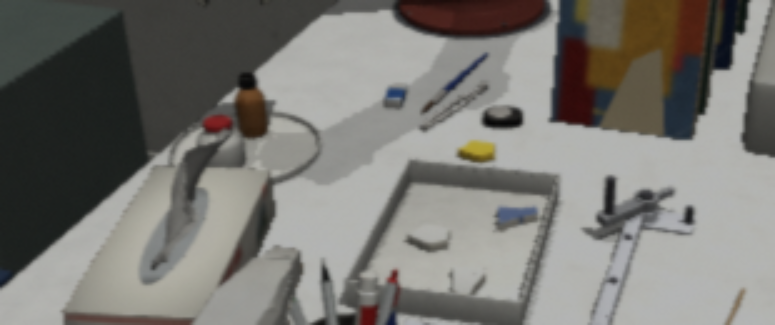

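Bottle stands upright on the lid at (250,110). In the side crop, the pin is upright with its top at (609,178) and base at (609,212).

```bash
python3 - <<'E'
from h import *
s=eyes.camera("side");print("side pin top",onz(s,150+609/2.5,120+179/2.5,.062))
t=eyes.camera("top");g=cv2.cvtColor(t["color"],cv2.COLOR_BGR2GRAY)
r=g[210:232,232:254]
n,l,st,ce=cv2.connectedComponentsWithStats((r<70).astype(np.uint8))
for a,b in zip(st,ce):print(a,b+[232,210],onz(t,*(b+[232,210]),.055),onz(t,*(b+[232,210]),.062))
E
```

```text
side pin top [0.50952654 0.29910741 0.062     ]
[  0   0  22  22 458] [242.52620087 220.51965066] [0.5015382  0.29529095 0.055     ] [0.50060634 0.29415631 0.062     ]
[6 4 1 5 5] [238. 216.] [0.51080452 0.30510915 0.055     ] [0.50980083 0.30389841 0.062     ]
[ 8  9  8  5 19] [243.15789474 221.05263158] [0.50045138 0.29393325 0.055     ] [0.49952794 0.29280914 0.062     ]
[ 6 10  1  1  1] [238. 220.] [0.5024404  0.30467971 0.055     ] [0.50150154 0.3034723  0.062     ]
[13 14  1  1  1] [245. 224.] [0.49438279 0.28983627 0.055     ] [0.49350639 0.28874392 0.062     ]
```

```bash
python3 -c "
from h import *
print(to(.504,.2995,.155,143))"; python3 -m jog '[[0.05,-0.05,0,0,0,-8],[0.08,-0.09,0,0,0,-16],[0.1,-0.13,0,0,0,-24],[0.12,-0.17,0,0,0,-32],[0.14,-0.21,0,0,0,-40],[0.16,-0.25,0,0,0,-48],[0.18,-0.29,0,0,0,-56],[0.2,-0.33,0,0,0,-64],[0.21,-0.35,0,0,0,-72],[0.212,-0.358,0,0,0,-80]]'; python3 -m jog '[[0,0,0,0,0,-8],[0,0,0,0,0,-16],[0,0,0,0,0,-24],[0,0,0,0,0,-32],[0,0,0,0,0,-40],[0,0,0,0,0,-43],[0,0,0,0,0,-43],[0,0,0,0,0,-43]]';python3 - <<'E'
from h import *
c=eyes.camera("wrist");cv2.imwrite("pics/w3.png",c["color"])
print(robot.get_state()['joints'].round(1),proj(c,[.504,.2995,.062]),to(.504,.2995,.04,143))
E
```

```text
(array([ 0.2144, -0.3585, -0.0036]), np.float64(-123.0))
clock: 9.85
ee_pos: [0.5013, 0.3017, 0.1504]
tcp_rot: [-179.8, -0.1, 100.6]
force: [-1.1, -0.7, -0.1]
width: 0.595
grasp_force: 0.0
clock: 10.65
ee_pos: [0.5024, 0.2976, 0.151]
tcp_rot: [-179.9, -0.1, 142.9]
force: [-0.7, -0.2, -0.3]
width: 0.602
grasp_force: 0.0
[ -8.3  38.9 -40.8  96.8  29.7  55.7  -7.1] [315.52456018 202.74600986] (array([-0.0002,  0.0025,  0.1113]), np.float64(-0.1))
```

View pics/w3.png

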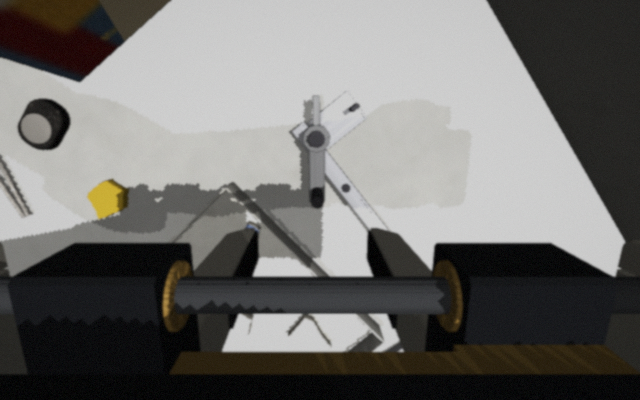

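Wrist view: bar runs straight down the image, pivot (315,138), pin top about (317,192). Tangentially it's aligned; I check it radially.

```bash
python3 - <<'E'
from h import *
c=eyes.camera("wrist")
a=onz(c,317,193,.062);b=onz(c,315,138,.026);print(a,b,np.linalg.norm((a-b)[:2]),np.degrees(np.arctan2(*(a-b)[1::-1])))
E
```

```text
[0.4987894  0.30512336 0.062     ] [0.4669244  0.32753787 0.026     ] 0.038958805205450794 -35.12335143050666
```

```bash
python3 -m jog '[[0,0.003,0.02,0,0,0],[0,0.003,0.045,0,0,0],[0,0.003,0.07,0,0,0],[0,0.003,0.09,0,0,0],[0,0.003,0.102,0,0,0],[0,0.003,0.109,0,0,0],[0,0.003,0.111,0,0,0],[0,0.003,0.111,0,0,0]]'; python3 -m jog '[[0,0,0,0,0,0],[0,0,0,0,0,0],[0,0,0,0,0,0],[0,0,0,0,0,0],[0,0,0,0,0,0],[0,0,0,0,0,0],[0,0,0,0,0,0]]' 0.03 6; python3 - <<'E'
from h import *
s=robot.get_state();p0=s["ee_pos"];print(p0,s["joints"].round(1))
piv=np.array([.467,.327]);v=p0[:2]-piv;r=np.hypot(*v);a=np.degrees(np.arctan2(v[1],v[0]));print("r",r,"az",a)
for d in range(0,-145,-8):
    w=piv+.046*np.array([np.cos(np.radians(a+d)),np.sin(np.radians(a+d))])-p0[:2]
    print(-d,tool([*w,0]).round(4))
E
```

```text
clock: 11.55
ee_pos: [0.505, 0.3008, 0.0417]
tcp_rot: [179.9, 0.0, 143.0]
force: [0.9, 0.4, -0.1]
width: 0.597
grasp_force: 0.0
clock: 12.25
ee_pos: [0.5047, 0.3004, 0.0413]
tcp_rot: [180.0, -0.0, 143.0]
force: [-0.6, -1.0, 0.3]
width: 0.102
grasp_force: 6.0
[0.50467908 0.30040458 0.04128532] [-12.   46.8 -34.9 101.4  37.1  43.8 -13.2]
r 0.046119728340723004 az -35.21599885065715
0 [ 0.0001 -0.      0.    ]
8 [ 0.0004 -0.0064 -0.    ]
16 [ 0.0015 -0.0127 -0.    ]
24 [ 0.0035 -0.0188 -0.    ]
32 [ 0.0063 -0.0246 -0.    ]
40 [ 0.0099 -0.0299 -0.    ]
48 [ 0.0143 -0.0347 -0.    ]
56 [ 0.0192 -0.0388 -0.    ]
64 [ 0.0246 -0.0421 -0.    ]
72 [ 0.0305 -0.0447 -0.    ]
80 [ 0.0367 -0.0465 -0.    ]
88 [ 0.043  -0.0474 -0.    ]
96 [ 0.0495 -0.0473  0.    ]
104 [ 0.0558 -0.0464  0.    ]
112 [ 0.062  -0.0446  0.    ]
120 [ 0.0678 -0.042   0.    ]
128 [ 0.0733 -0.0386  0.    ]
136 [ 0.0782 -0.0344  0.    ]
144 [ 0.0824 -0.0297  0.    ]
```

```bash
python3 -m jog '[[0.0004,-0.0064,0,0,0,8],[0.0015,-0.0127,0,0,0,16],[0.0035,-0.0188,0,0,0,24],[0.0063,-0.0246,0,0,0,32],[0.0099,-0.0299,0,0,0,40],[0.0143,-0.0347,0,0,0,48],[0.0192,-0.0388,0,0,0,56],[0.0246,-0.0421,0,0,0,64],[0.0305,-0.0447,0,0,0,72],[0.0367,-0.0465,0,0,0,80]]';python3 -c "
from h import *
s=robot.get_state();v=s['ee_pos'][:2]-[.467,.327];print(s['joints'].round(1),np.hypot(*v),np.degrees(np.arctan2(v[1],v[0])))"
```

```text
clock: 13.25
ee_pos: [0.4483, 0.2865, 0.0413]
tcp_rot: [179.9, -0.2, 62.7]
force: [1.7, 1.4, -4.1]
width: 0.109
grasp_force: 6.0
[-26.8  39.5 -12.4 111.1  15.4  30.8 -77.1] 0.04460243216034595 -114.81525556453573
```

```bash
python3 -m jog '[[0.0004,-0.0064,0,0,0,8],[0.0015,-0.0127,0,0,0,16],[0.0035,-0.0188,0,0,0,24],[0.0063,-0.0246,0,0,0,32],[0.0099,-0.0299,0,0,0,40],[0.0143,-0.0347,0,0,0,48],[0.0192,-0.0388,0,0,0,56],[0.0246,-0.0421,0,0,0,63.5],[0.0246,-0.0426,0,0,0,63.5],[0.0246,-0.0426,0,0,0,63.5]]';python3 -c "
from h import *
s=robot.get_state();v=s['ee_pos'][:2]-[.467,.327];print(s['joints'].round(1),np.hypot(*v),np.degrees(np.arctan2(v[1],v[0])))"
```

```text
clock: 14.25
ee_pos: [0.4228, 0.3263, 0.0413]
tcp_rot: [-180.0, -0.2, -0.5]
force: [4.4, -1.9, -4.5]
width: 0.109
grasp_force: 6.0
[ -43.7   39.2    5.5  111.1   -6.7   29.8 -124.1] 0.04424194850528882 -179.03304793645762
```

```bash
python3 -m jog '[[0,-0.001,0,0,0,0],[0,-0.002,0,0,0,0],[0,-0.002,0,0,0,0]]'; python3 -m jog '[[0,-0.0005,0,0,0,0],[0,0,0,0,0,0]]' 0.6; python3 -m jog '[[0,0,0,0,0,0],[0,0,-0.02,0,0,0],[0,0,-0.05,0,0,0],[0,0,-0.08,0,0,0],[0,0,-0.11,0,0,0],[0,0,-0.11,0,0,0]]'; python3 - <<'E'
from h import *
c=eyes.camera("top");cv2.imwrite("pics/t3.png",cv2.resize(c["color"][125:275,190:350],None,fx=4,fy=4,interpolation=cv2.INTER_CUBIC))
E
```

```text
clock: 14.55
ee_pos: [0.4227, 0.3264, 0.0413]
tcp_rot: [179.9, -0.1, -0.6]
force: [4.6, -3.5, -2.2]
width: 0.107
grasp_force: 6.0
clock: 14.75
ee_pos: [0.4194, 0.3294, 0.0412]
tcp_rot: [-179.9, 0.1, -0.5]
force: [-0.5, 0.1, -0.0]
width: 0.228
grasp_force: 0.0
clock: 15.35
ee_pos: [0.4222, 0.3309, 0.1552]
tcp_rot: [-179.6, -0.3, -0.5]
force: [1.0, -1.0, -0.1]
width: 0.6
grasp_force: 0.0
```

View pics/t3.png

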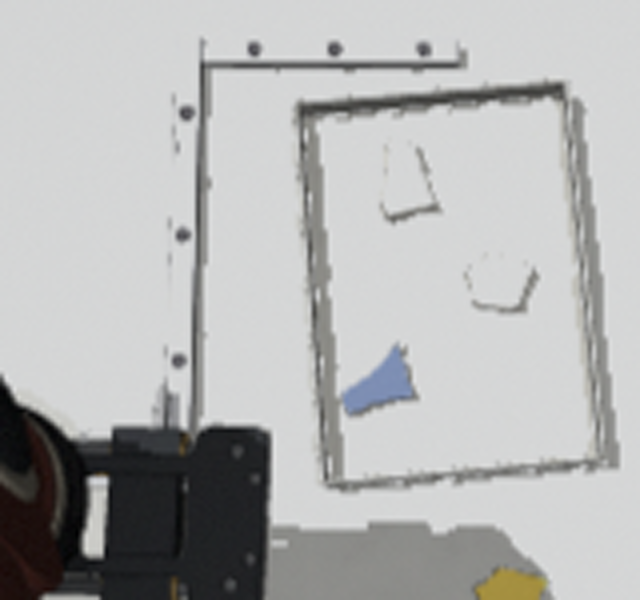

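Tray and sherds are unmoved, and the keeper's tail at (168,405) points along +x, so the bar is right back. Now to the tray's -y side with the fingers wide open.

```bash
python3 -c "
from h import *
print(to(.57,.05,.155,91.3))"; python3 -m jog '[[0.03,0.04,0,0,0,0],[0.05,0.08,0,0,0,-8],[0.07,0.12,0,0,0,-16],[0.09,0.16,0,0,0,-24],[0.11,0.2,0,0,0,-32],[0.13,0.24,0,0,0,-40],[0.14,0.265,0,0,0,-48],[0.15,0.279,0,0,0,-56],[0.15,0.279,0,0,0,-64],[0.15,0.279,0,0,0,-72]]' 1; python3 -m jog '[[0,0,0,0,0,-8],[0,0,0,0,0,-16],[0,0,0,0,0,-20],[0,0,0,0,0,-20]]';python3 -c "
from h import *
print(to(.57,.05,.012,91.3),robot.get_state()['joints'].round(1))"
```

```text
(array([ 0.1512,  0.2788, -0.0025]), np.float64(-91.7))
clock: 16.4
ee_pos: [0.567, 0.0477, 0.1494]
tcp_rot: [-179.8, 0.0, 71.7]
force: [-0.1, 0.4, -1.0]
width: 0.998
grasp_force: 0.0
clock: 16.8
ee_pos: [0.5668, 0.0485, 0.1496]
tcp_rot: [-179.8, -0.1, 91.5]
force: [-0.0, 0.6, -0.7]
width: 0.997
grasp_force: 0.0
(array([0.0012, 0.0038, 0.1376]), np.float64(0.2)) [  5.2  33.6 -19.2  99.7  13.8  49.2 -18.6]
```

```bash
python3 -m jog '[[0,0.003,0.03,0,0,0],[0,0.003,0.06,0,0,0],[0,0.003,0.09,0,0,0],[0,0.003,0.11,0,0,0],[0,0.003,0.125,0,0,0],[0,0.003,0.134,0,0,0],[0,0.003,0.1375,0,0,0],[0.002,0.003,0.1375,0,0,0],[0.009,0.003,0.1375,0,0,0],[0.017,0.003,0.1375,0,0,0]]'; python3 -m jog '[[0.008,0,0,0,0,0],[0.016,0,0,0,0,0],[0.024,0,0,0,0,0],[0.032,0,0,0,0,0],[0.038,0,0,0,0,0],[0.044,0,0,0,0,0],[0.05,0,0,0,0,0],[0.055,0,0,0,0,0],[0.06,0,0,0,0,0],[0.065,0,0,0,0,0]]'
```

```text
clock: 17.8
ee_pos: [0.5713, 0.066, 0.0146]
tcp_rot: [179.9, -0.0, 91.4]
force: [0.5, 0.4, -0.1]
width: 0.998
grasp_force: 0.0
clock: 18.8
ee_pos: [0.5692, 0.131, 0.0137]
tcp_rot: [180.0, -0.0, 91.5]
force: [-0.5, -2.2, -0.3]
width: 1.002
grasp_force: 0.9
```

```bash
python3 -m jog '[[0.004,0,0,0,0,0],[0.008,0,0,0,0,0],[0.012,0,0,0,0,0],[0.015,0,0,0,0,0],[0.017,0,0,0,0,0],[0.019,0,0,0,0,0],[0.02,0,0,0,0,0],[0.02,0,0,0,0,0]]'; python3 - <<'E'
from h import *
c=eyes.camera("top");cv2.imwrite("pics/t4.png",cv2.resize(c["color"][125:275,190:350],None,fx=4,fy=4,interpolation=cv2.INTER_CUBIC))
E
```

```text
clock: 19.6
ee_pos: [0.5684, 0.1507, 0.0138]
tcp_rot: [180.0, -0.0, 91.5]
force: [0.7, -0.6, -0.8]
width: 0.998
grasp_force: 0.4
```

View pics/t4.png

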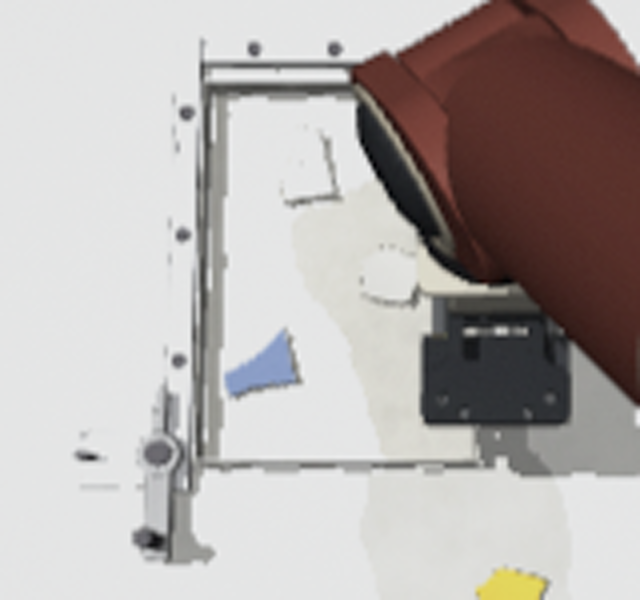

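The tray is parallel and almost at the long fence, with about 12–15 mm left to the end fence. Keeper points straight back: pivot (158,452), pin (150,538). All three sherds are in the tray. Continuing +y until it presses.

```bash
for i in 1 2; do python3 -m jog '[[0.001,0,0,0,0,0],[0.002,0,0,0,0,0],[0.003,0,0,0,0,0],[0.003,0,0,0,0,0]]' | grep -E 'ee_pos|rot|force:'; done
```

```text
ee_pos: [0.5685, 0.1534, 0.0138]
tcp_rot: [180.0, -0.0, 91.5]
force: [0.3, -1.2, -0.0]
grasp_force: 0.8
ee_pos: [0.5683, 0.1544, 0.0138]
tcp_rot: [-180.0, 0.2, 91.4]
force: [-1.0, -4.9, 1.8]
grasp_force: 2.5
```

```bash
for i in 1 2; do python3 -m jog '[[0.0005,0,0,0,0,0],[0.001,0,0,0,0,0],[0.0015,0,0,0,0,0],[0.0015,0,0,0,0,0]]' | grep -E 'ee_pos|rot|force:'; done
```

```text
ee_pos: [0.5682, 0.1544, 0.0138]
tcp_rot: [-179.9, 0.3, 91.4]
force: [-1.5, -6.2, 3.0]
grasp_force: 3.4
ee_pos: [0.5681, 0.1544, 0.0138]
tcp_rot: [-179.9, 0.4, 91.3]
force: [-0.7, -8.6, 3.7]
grasp_force: 4.3
```

```bash
python3 -m jog '[[0.001,0,0,0,0,0],[0.002,0,0,0,0,0],[0.002,0,0,0,0,0],[0.002,0,0,0,0,0]]'; python3 -m jog '[[-0.005,0,0,0,0,0],[-0.015,0,0,0,0,0],[-0.03,0,0,0,0,0],[-0.03,0,-0.03,0,0,0],[-0.03,0,-0.06,0,0,0],[-0.03,0,-0.09,0,0,0],[-0.03,0,-0.09,0,0,0]]'; python3 -c "
from h import *
print(to(.44,.24,.1,1.3),robot.get_state()['joints'].round(1))"
```

```text
clock: 21.65
ee_pos: [0.5681, 0.1544, 0.0138]
tcp_rot: [-179.9, 0.6, 91.3]
force: [-1.1, -11.0, 5.3]
width: 1.0
grasp_force: 5.5
clock: 22.35
ee_pos: [0.5721, 0.1326, 0.1081]
tcp_rot: [179.5, -0.2, 91.5]
force: [0.4, 0.1, 0.6]
width: 1.0
grasp_force: 0.0
(array([ 0.1108, -0.1294,  0.0073]), np.float64(90.2)) [ -4.6  37.5 -16.9  99.7  14.6  44.3 -27.1]
```

```bash
python3 -m jog '[[0.01,-0.013,0,0,0,8],[0.022,-0.026,0,0,0,16],[0.033,-0.039,0,0,0,24],[0.044,-0.052,0,0,0,32],[0.055,-0.065,0,0,0,40],[0.066,-0.078,0,0,0,48],[0.077,-0.091,0,0,0,56],[0.088,-0.104,0,0,0,64],[0.1,-0.118,0,0,0,72],[0.105,-0.129,0,0,0,80]]'; python3 -m jog '[[0,0,0,0,0,8],[0,0,0,0,0,10.2],[0,0,0,0,0,10.2],[0,0,0,0,0,10.2]]'; python3 -c "
from h import *
print(to(.44,.234,.014,1.3),robot.get_state()['joints'].round(1))"
```

```text
clock: 23.35
ee_pos: [0.4359, 0.2342, 0.103]
tcp_rot: [-179.9, 0.1, 11.3]
force: [0.3, 0.1, 0.4]
width: 1.005
grasp_force: 0.0
clock: 23.75
ee_pos: [0.4375, 0.2327, 0.1035]
tcp_rot: [180.0, 0.0, 1.4]
force: [0.2, -0.3, 0.5]
width: 1.001
grasp_force: 0.0
(array([ 0.0025, -0.0013,  0.0895]), np.float64(0.1)) [ -37.5   31.2   10.2  114.5   -9.2   35.  -109.9]
```

```bash
python3 -m jog '[[0,0,0.02,0,0,0],[0,0,0.045,0,0,0],[0,0,0.065,0,0,0],[0,0,0.08,0,0,0],[0,0,0.087,0,0,0],[0,0,0.0895,0,0,0],[0,0,0.0895,0,0,0]]'; python3 -m jog '[[0.004,0,0,0,0,0],[0.008,0,0,0,0,0],[0.012,0,0,0,0,0],[0.016,0,0,0,0,0],[0.02,0,0,0,0,0],[0.023,0,0,0,0,0],[0.026,0,0,0,0,0],[0.028,0,0,0,0,0],[0.03,0,0,0,0,0],[0.03,0,0,0,0,0]]';  for i in 1 2; do python3 -m jog '[[0.001,0,0,0,0,0],[0.0015,0,0,0,0,0],[0.002,0,0,0,0,0],[0.002,0,0,0,0,0]]' | grep -E 'ee_pos|rot|force:'; done
```

```text
clock: 24.45
ee_pos: [0.4376, 0.2329, 0.0144]
tcp_rot: [-180.0, -0.0, 1.3]
force: [-0.9, 1.2, -0.4]
width: 0.996
grasp_force: 0.0
clock: 25.45
ee_pos: [0.4682, 0.2336, 0.0141]
tcp_rot: [-180.0, -0.1, 1.3]
force: [-0.6, 0.0, -1.0]
width: 0.999
grasp_force: 0.5
ee_pos: [0.4696, 0.2336, 0.0142]
tcp_rot: [-180.0, -0.0, 1.3]
force: [-1.0, 0.7, -1.0]
grasp_force: 0.5
ee_pos: [0.4711, 0.2337, 0.0143]
tcp_rot: [-180.0, 0.0, 1.3]
force: [-2.9, -0.3, -0.9]
grasp_force: 0.9
```

```bash
 for i in 1 2 3; do python3 -m jog '[[0.001,0,0,0,0,0],[0.0015,0,0,0,0,0],[0.002,0,0,0,0,0],[0.002,0,0,0,0,0]]' | grep -E 'ee_pos|rot|force:'; done
```

```text
ee_pos: [0.4711, 0.2337, 0.0143]
tcp_rot: [180.0, 0.2, 1.3]
force: [-5.8, -0.4, 3.8]
grasp_force: 2.9
ee_pos: [0.4711, 0.2337, 0.0142]
tcp_rot: [179.9, 0.5, 1.3]
force: [-8.6, 0.3, 6.8]
grasp_force: 4.3
ee_pos: [0.4711, 0.2336, 0.0142]
tcp_rot: [179.9, 0.7, 1.3]
force: [-11.9, 0.5, 10.6]
grasp_force: 5.6
```

```bash
python3 -m jog '[[-0.004,0,0,0,0,0],[-0.012,0,0,0,0,0],[-0.025,0,0,0,0,0],[-0.03,0,-0.03,0,0,0],[-0.03,0,-0.07,0,0,0],[-0.03,0,-0.1,0,0,0],[-0.03,0,-0.1,0,0,0]]'; python3 -c "
from h import *
print(to(.58,.12,.11,91.3),robot.get_state()['joints'].round(1))"
```

```text
clock: 28.15
ee_pos: [0.452, 0.2348, 0.1187]
tcp_rot: [-179.7, -0.7, 1.2]
force: [-0.1, 0.2, 0.4]
width: 0.998
grasp_force: 0.0
(array([0.1253, 0.1176, 0.0096]), np.float64(-90.1)) [ -37.3   30.5   10.8  112.3   -8.9   37.2 -109.7]
```

```bash
python3 -m jog '[[0.012,0.012,0,0,0,-8],[0.025,0.024,0,0,0,-16],[0.037,0.036,0,0,0,-24],[0.05,0.048,0,0,0,-32],[0.062,0.06,0,0,0,-40],[0.075,0.072,0,0,0,-48],[0.088,0.084,0,0,0,-56],[0.1,0.096,0,0,0,-64],[0.112,0.108,0,0,0,-72],[0.124,0.12,0,0,0,-80]]'; python3 -m jog '[[0,0,0,0,0,-8],[0,0,0,0,0,-10.1],[0,0,0,0,0,-10.1],[0,0,0,0,0,-10.1]]'; python3 -c "
from h import *
print(to(.58,.13,.014,91.3))"
```

```text
clock: 29.15
ee_pos: [0.5753, 0.1152, 0.1134]
tcp_rot: [179.9, -0.1, 81.6]
force: [-0.1, -0.0, -0.4]
width: 0.999
grasp_force: 0.0
clock: 29.55
ee_pos: [0.5738, 0.1165, 0.114]
tcp_rot: [180.0, -0.0, 91.3]
force: [0.2, 1.0, -0.8]
width: 1.002
grasp_force: 0.0
(array([0.0133, 0.0065, 0.1   ]), np.float64(0.0))
```

```bash
python3 -m jog '[[0,0.006,0.03,0,0,0],[0,0.006,0.06,0,0,0],[0,0.006,0.08,0,0,0],[0,0.006,0.093,0,0,0],[0,0.006,0.1,0,0,0],[0.008,0.006,0.1,0,0,0],[0.018,0.006,0.1,0,0,0],[0.028,0.006,0.1,0,0,0],[0.034,0.006,0.1,0,0,0],[0.035,0.006,0.1,0,0,0]]'|grep -E 'ee_pos|force:';  for i in 1 2 3; do python3 -m jog '[[0.001,0,0,0,0,0],[0.002,0,0,0,0,0],[0.003,0,0,0,0,0],[0.003,0,0,0,0,0]]' | grep -E 'ee_pos|force:'; done
```

```text
ee_pos: [0.5792, 0.1533, 0.0149]
force: [-0.9, -0.3, 0.0]
grasp_force: 0.0
ee_pos: [0.579, 0.1539, 0.0142]
force: [-0.1, 0.9, -0.4]
grasp_force: 0.0
ee_pos: [0.579, 0.1546, 0.0142]
force: [-0.5, -5.7, 1.5]
grasp_force: 2.7
ee_pos: [0.579, 0.1546, 0.0142]
force: [-0.8, -9.0, 4.1]
grasp_force: 4.4
```

```bash
python3 -m jog '[[0.001,0,0,0,0,0],[0.0015,0,0,0,0,0],[0.0015,0,0,0,0,0]]'|grep force:; python3 -m jog '[[-0.005,0,0,0,0,0],[-0.02,0,0,0,0,0],[-0.03,0,0,0,0,0],[-0.03,0,-0.04,0,0,0],[-0.03,0,-0.08,0,0,0],[-0.03,0,-0.12,0,0,0],[-0.03,0,-0.14,0,0,0],[-0.03,0,-0.14,0,0,0]]' 0.6; python3 -c "
from h import *
print(to(.422,.3262,.155,-0.3))"
```

```text
force: [-1.4, -10.6, 3.1]
grasp_force: 5.3
clock: 32.85
ee_pos: [0.582, 0.1327, 0.158]
tcp_rot: [179.5, -0.2, 91.4]
force: [-0.7, 0.6, -0.3]
width: 0.598
grasp_force: 0.0
(array([ 0.1972, -0.1553,  0.0024]), np.float64(91.7))
```

```bash
python3 -m jog '[[0.02,-0.015,0,0,0,8],[0.04,-0.03,0,0,0,16],[0.06,-0.045,0,0,0,24],[0.08,-0.06,0,0,0,32],[0.1,-0.075,0,0,0,40],[0.12,-0.092,0,0,0,48],[0.14,-0.108,0,0,0,56],[0.16,-0.124,0,0,0,64],[0.18,-0.14,0,0,0,72],[0.197,-0.155,0,0,0,80]]'; python3 -m jog '[[0,0,0,0,0,8],[0,0,0,0,0,11.7],[0,0,0,0,0,11.7],[0,0,0,0,0,11.7],[0,0,0,0,0,11.7]]'; python3 -c "
from h import *
print(to(.422,.3262,.0412,-0.3))"
```

```text
clock: 33.85
ee_pos: [0.4182, 0.3256, 0.1528]
tcp_rot: [180.0, 0.1, 11.1]
force: [0.4, -0.1, -0.9]
width: 0.6
grasp_force: 0.0
clock: 34.35
ee_pos: [0.4198, 0.3244, 0.1537]
tcp_rot: [180.0, 0.0, -0.3]
force: [-0.1, 0.2, -0.5]
width: 0.6
grasp_force: 0.0
(array([ 0.0023, -0.0018,  0.1125]), np.float64(0.0))
```

```bash
python3 -m jog '[[0.002,-0.002,0.02,0,0,0],[0.002,-0.002,0.045,0,0,0],[0.002,-0.002,0.07,0,0,0],[0.002,-0.002,0.09,0,0,0],[0.002,-0.002,0.104,0,0,0],[0.002,-0.002,0.11,0,0,0],[0.002,-0.002,0.1125,0,0,0],[0.002,-0.002,0.1125,0,0,0]]'; python3 -m jog '[[0,0,0,0,0,0],[0,0,0,0,0,0],[0,0,0,0,0,0],[0,0,0,0,0,0],[0,0,0,0,0,0],[0,0,0,0,0,0],[0,0,0,0,0,0]]' 0.03 6; python3 - <<'E'
from h import *
p0=robot.get_state()["ee_pos"]
piv=np.array([.467,.327]);v=p0[:2]-piv;a=np.degrees(np.arctan2(v[1],v[0]));print(np.hypot(*v),a)
for d in list(range(0,89,8))+[270+1.3-a%360]:
    w=.046*np.array([np.cos(np.radians(a+d)),np.sin(np.radians(a+d))])-.046*np.array([np.cos(np.radians(a)),np.sin(np.radians(a))])
    print(-d,tool([*w,0]).round(4))
E
```

```text
clock: 35.15
ee_pos: [0.4222, 0.3269, 0.042]
tcp_rot: [-180.0, -0.0, -0.3]
force: [-0.4, 0.1, -0.8]
width: 0.6
grasp_force: 0.0
clock: 35.85
ee_pos: [0.4218, 0.3262, 0.0418]
tcp_rot: [180.0, 0.0, -0.3]
force: [1.2, -1.1, 1.2]
width: 0.104
grasp_force: 6.0
0.04516858713087544 -179.00486360006605
0 [0. 0. 0.]
-8 [0.0006 0.0064 0.    ]
-16 [0.0021 0.0126 0.    ]
-24 [0.0044 0.0186 0.    ]
-32 [0.0076 0.0242 0.    ]
-40 [0.0114 0.0293 0.    ]
-48 [0.016  0.0338 0.    ]
-56 [0.0212 0.0377 0.    ]
-64 [0.0268 0.0407 0.    ]
-72 [0.0328 0.043  0.    ]
-80 [0.0391 0.0444 0.    ]
-88 [0.0455 0.0449 0.    ]
-90.30486360006606 [0.0473 0.0449 0.    ]
```

```bash
python3 -m jog '[[0.0006,0.0064,0,0,0,-8],[0.0021,0.0126,0,0,0,-16],[0.0044,0.0186,0,0,0,-24],[0.0076,0.0242,0,0,0,-32],[0.0114,0.0293,0,0,0,-40],[0.016,0.0338,0,0,0,-48],[0.0212,0.0377,0,0,0,-56],[0.0268,0.0407,0,0,0,-64],[0.0328,0.043,0,0,0,-72],[0.0391,0.0444,0,0,0,-80]]'; python3 -m jog '[[0,0,0,0,0,0],[0,0,0,0,0,0]]'; python3 - <<'E'
from h import *
p0=robot.get_state()["ee_pos"];v=p0[:2]-[.467,.327];print(np.hypot(*v),np.degrees(np.arctan2(v[1],v[0])),"need -88.7")
a=np.radians(-88.7);print(to(.467+.046*np.cos(a),.327+.046*np.sin(a),p0[2],91.3))
E
```

```text
clock: 36.85
ee_pos: [0.4602, 0.2817, 0.0418]
tcp_rot: [-179.9, 0.1, 80.0]
force: [-0.6, 0.5, 1.1]
width: 0.105
grasp_force: 6.0
clock: 37.05
ee_pos: [0.461, 0.2816, 0.0418]
tcp_rot: [180.0, 0.0, 79.5]
force: [1.0, -0.7, 1.3]
width: 0.104
grasp_force: 6.0
0.045814127641657765 -97.53308124688812 need -88.7
(array([0.0007, 0.007 , 0.    ]), np.float64(-11.8))
```

```bash
python3 -m jog '[[0,0.002,0,0,0,-4],[0,0.004,0,0,0,-8],[0.0005,0.006,0,0,0,-11.8],[0.0005,0.007,0,0,0,-11.8],[0.0005,0.007,0,0,0,-11.8],[0.0005,0.007,0,0,0,-11.8]]'; python3 - <<'E'
from h import *
p0=robot.get_state()["ee_pos"];v=p0[:2]-[.467,.327];print(np.hypot(*v),np.degrees(np.arctan2(v[1],v[0])),"need -88.7")
E
```

```text
clock: 37.65
ee_pos: [0.4673, 0.2813, 0.0418]
tcp_rot: [-180.0, 0.0, 91.4]
force: [-1.0, -1.1, 2.2]
width: 0.106
grasp_force: 6.0
0.04570038052251933 -89.62144134979839 need -88.7
```

```bash
python3 -m jog '[[0,0.0007,0,0,0,0],[0,0.0007,0,0,0,0],[0,0.0007,0,0,0,0]]';python3 -m jog '[[0,0,0,0,0,0],[0,0,0,0,0,0],[0,0,0,0,0,0]]' 0.5; python3 -m jog '[[0,0,-0.02,0,0,0],[0,0,-0.06,0,0,0],[0,0,-0.11,0,0,0],[0,0,-0.16,0,0,0],[0.0,0,-0.2,0,0,0],[-0.05,0.0,-0.2,0,0,0],[-0.1,0.0,-0.2,0,0,0],[-0.15,0.0,-0.2,0,0,0],[-0.2,0.0,-0.2,0,0,0],[-0.25,0,-0.2,0,0,0]]' | head -3; python3 -m jog '[[-0.02,0.0,0,0,0,0],[-0.05,0.0,0,0,0,0],[-0.05,0,0,0,0,0],[-0.05,0,0,0,0,0]]';python3 - <<'E'
from h import *
t=eyes.camera("top");im=t["color"];cv2.imwrite("pics/t5.png",im)
g=cv2.cvtColor(im,cv2.COLOR_BGR2GRAY)
def bl(u0,u1,v0,v1,th,z,mn=4):
    n,l,st,ce=cv2.connectedComponentsWithStats((g[v0:v1,u0:u1]<th).astype(np.uint8))
    for a,b in zip(st[1:],ce[1:]):
        if a[4]>=mn:p=b+[u0,v0];print(p.round(1),a,onz(t,*p,z).round(4))
print("pin?");bl(232,262,225,262,75,.05)
print("tooth");bl(203,218,230,246,90,.015)
print("predicted pin top px",proj(t,[.468,.281,.062]),"base",proj(t,[.468,.281,.025]),"bar end",proj(t,[.468,.271,.025]))
h=cv2.cvtColor(im,cv2.COLOR_BGR2HSV)
for n,lo,hi,z in(("blue sherd",(100,60,60),(125,255,255),.01),):
    m=cv2.inRange(h,lo,hi);m[:130]=0;m[260:]=0;m[:,:230]=0;m[:,350:]=0
    q=cv2.moments(m,True);print(n,q['m00'],onz(t,q['m10']/q['m00'],q['m01']/q['m00'],z))
m=cv2.inRange(h,(0,120,60),(8,255,255))|cv2.inRange(h,(172,120,60),(180,255,255));m[:200]=0;m[260:]=0;m[:,:400]=0
q=cv2.moments(m,True);print("red",q['m10']/q['m00'],q['m01']/q['m00'])
# bar mask: row profile of brightness around bar
print(g[228:250:1,222:262:1][::2,::2])
E
```

```text
clock: 37.95
ee_pos: [0.4679, 0.2813, 0.0417]
tcp_rot: [-180.0, 0.0, 91.5]
force: [-1.7, -1.7, 3.1]
width: 0.106
grasp_force: 6.0
clock: 38.25
ee_pos: [0.4688, 0.2819, 0.0417]
tcp_rot: [180.0, -0.1, 91.5]
force: [0.4, 0.4, 0.4]
width: 0.311
grasp_force: 0.0
clock: 39.25
ee_pos: [0.4749, 0.0297, 0.242]
tcp_rot: [179.9, -0.0, 91.5]
clock: 39.65
ee_pos: [0.4762, -0.0186, 0.2417]
tcp_rot: [180.0, -0.0, 91.4]
force: [-0.3, -0.1, -0.4]
width: 0.501
grasp_force: 0.0
pin?
[238.  227.5] [6 0 1 6 6] [0.4874 0.3047 0.05  ]
[251.  238.5] [17 11  5  5 13] [0.465  0.2768 0.05  ]
tooth
predicted pin top px [248.19647881 236.47202767] base [250.6905765  238.20029798] bar end [255.4077214  238.28720341]
blue sherd 124.0 [0.53114851 0.27881171 0.01      ]
red 537.1042873696408 229.90796225790433
[[204 204 204 204 203 204 205 191  72 131 131 204 204 204 205 204 204 204
  205 205]
 [204 204 204 204 204 205 204 190  73 130 131 205 204 204 205 204 205 204
  205 205]
 [204 203 205 190 175 204 204 192 129 157 157 196 195 196 197 198 204 204
  205 205]
 [204 199 187 173 154 146 153 192  96  96  96 119 111  70 112 112 106  85
  111 110]
 [169 178 139  90  90 136 138 161 158 159 154 153 133  90  75 114 152 168
  204 180]
 [167 159 106  91  91  83 154 166 165 166 167 166 150  92  65  30  98  80
  132 138]
 [114 126 151  91  78 150 128 174 174 174 175 176 177 141  47  64 104  94
  132 131]
 [204 201 170 173 177 131 104 117 105 121 122 124 126 120 125 123  96 127
  133 130]
 [204 205 202 192 109 169 180 168 131 180 180 181 180 181 180 180 181 180
  180 173]
 [204 166 173 204 163 204 204 187 131 205 205 204 204 204 204 203 203 205
  205 205]
 [204 204 204 204 202 178 171 171 179 204 204 203 204 204 205 204 204 205
  204 204]]
```

Bar and pin land where the closed keeper should be, and the tray contacts match home within 1 mm in both directions. The arm is clear, so I'm handing in.

```bash
python3 -c "
from rig import job
print(job.job_done())"
```

```text
the job is handed in; nothing more can be done
None
```

The job is handed in at about 40 s: the bottle is upright on the lid, the tray is pressed home against both fences at 11–12 N, and the keeper bar is swung across behind it to within about 1° of its closed angle. I saw the white sherds last in the tray before the final push into the end fence and did not re-check the pot and bottle at the end.

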